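# Make up the parts kit for one power supply

### The arm

A 7-joint arm with a two-finger parallel gripper is mounted at the origin on the work surface. World frame = base frame: x ahead of the robot, y to its left, z up, the work surface at z = 0. Lengths are in m, angles in rad, forces in N, time in s.
With the tool pointing down it reaches from about 0.4 to 0.85 m from the base axis. Payload 4.5 kg.
Tool frame: the origin (TCP) lies at the very end of the fingers, on their centre line; the grasp point (between the pads) lies 19 mm behind it; z points along the fingers, y is the line along which they close (so a half turn about z gives the same grasp; the last joint's range is limited). The gripper opens to 88 mm and grips with 3 to 60 N. Pads are 18 mm wide; open, the fingers measure 123 mm over their backs; the gripper's body (75 mm by 187 mm) begins 45 mm behind the grasp point.
Start: joints at [-1.068, 0.689, -0.195, 1.565, 0.157, 0.902, -0.215], TCP at [0.282, 0.558, 0.239] pointing down, gripper open.
Joint ranges: [-3.01, 3.01], [-0.46, 2.08], [-1.47, 1.51], [0.13, 2.56], [-1, 4.14], [0.04, 2.09], [-2.66, 2.66]. Speed limits (rad/s): [2.57, 2.57, 3.14, 3.14, 3.14, 3.14, 3.14].

### API

Orientations are given as a unit quaternion [x, y, z, w].
In Python, from plant import r, optics gives the robot as it stands.
- The arm moves only by the tool servo_tool, never from a script. Its arguments are lists of equal length, an entry for each row: "translation": the shift along the tool's x, y, z in m, a list of three; "turn": the turn, a rotation vector about the tool's x, y, z in rad, a list of three. In form: {"translation": [[dx, dy, dz], ...], "turn": [[rx, ry, rz], ...]}. A call has 1 to 10 rows; each row shifts and turns the commanded pose from where the row before left it, along the tool's axes as they then stand; what a row does not reach is not made up. A row lasts 1/8 s, in which the tool goes at most 62.5 mm and 10.7 degrees, less where a joint would pass 70% of its speed; a pose out of reach is approached as far as the arm can. A call is refused whole if a number of a shift passes 0.0625 or a number of a turn 0.188, either way. A call with a gripper value outside its range is refused whole. "grip" is the opening, from 0 (shut) to 1 (fully open), set as the call begins (left out, the last holds). The fingers move at their own pace and stop on an object; "grip_force" is the grip in N (left out, the last holds). Time passes only in rows, so rows that do not move let the fingers close. It gives the time, the measured TCP pose, the force, the opening and the grip force at its end, in the units of the state.
- r.get_state(): the state, without advancing time (a new reading comes with each control period).
- optics.snapshot(name): name is "scene" or "top" or "wrist"; returns a dict with "img" (420x560x3 uint8, red, green, blue), "z_map" (420x560 float32, m along the optical axis (not along the pixel's ray), 0 where there is no reading), "mtx" (3x3 intrinsics, pixels), "R" (3x3) and "t" (3): a world point X has camera coordinates R X + t. Camera axes: x right, y down, z forward; pixel columns grow to the right and rows downward; lengths in m; the calibration is good to about 2 mm. A picture is of the moment at which its call begins.
- r.finish_job(): hands the job in; it is judged then, once.
The state is a dict: "clock": time; "q": joint angles; "qd": joint speeds; "joint_torque": joint torques, N m; "tool_pos": TCP position; "eef_rot": TCP orientation; "contact_force": force on the tool from outside, world axes, zero at the start; "moment": the same for the moment, N m; "opening": opening from 0.0 (shut) to 1.0 (fully open); "finger_force": force on a finger pad.
Only numpy, scipy, OpenCV 4.12 (cv2) and the standard library are available. Lean on these libraries where they do the work, as an engineer would, in place of code of your own. Each camera call takes 0.05 s, during which the arm holds its last target. There are 200 camera calls.

### The job

Make up the kit tray for one power supply: stand the fat capacitor in the round recess, and lay the cooling fan in the large square recess, the long heatsink in the oblong recess and the transformer in the small rectangular recess, each set down (not dropped) upright, flat on the floor of its recess and about in the middle. Leave the slim capacitor and the short heatsink, which belong to another kit, where they are.

Things in the scene. Friction and masses are not known exactly. Their poses are not given: they have to be found in the camera images.
- fat_capacitor: Kit part. Screw-terminal electrolytic capacitor: upright dark cylinder, 40 mm diameter, 54.5 mm tall, two small aluminium terminals 5 mm high on top (59.5 mm in all), about 110 g, standing on the bench. Origin: centre of its underside, z up. Yaw is of no matter.
- slim_capacitor: NOT part of the kit; stays where it is. The same kind of capacitor but slimmer: 27 mm diameter, 54.5 mm tall plus terminals. Origin: centre of its underside.
- long_heatsink: Kit part. Extruded aluminium heatsink lying on its base, straight upright fins along its length: 66 mm long (its x axis), 34 mm wide (y), 30 mm tall, about 100 g. Origin: centre of its underside, z up.
- short_heatsink: NOT part of the kit; stays where it is. A cut-off of the same extrusion: only 40 mm long (x), 34 mm wide (y), 30 mm tall. Origin: centre of its underside.
- fan: Kit part. Square black axial cooling fan lying flat, 60 x 60 mm (x, y), 25 mm tall, round opening with hub and blades, about 80 g. Origin: centre of its underside, z up; axes along its edges.
- transformer: Kit part. Small transformer on a black foot 42 mm (x) by 36 mm (y) by 6 mm: grey laminated steel core 42 mm (x) by 16 mm (y) rising to 38 mm, copper winding 34 mm wide (y), 8 to 28 mm up; 160 g. The core's flat end faces (x = +-21 mm, 16 mm wide) are good to grip. Origin: centre of its underside, z up.
- round_insert: Insert 92 x 92 mm, black with light-grey recess floor; four lie 2 x 2, 93 mm apart, in any arrangement, in one fixed grey kit tray (197 mm square, rim 18 mm above bench). Origin: centre of its underside, 4 mm above bench, z up, x, y along its edges; recess floor 4 mm, top face 12 mm above origin. Central recess: round, 58 mm diameter, 8 mm deep, for the fat capacitor.
- square_insert: Insert 92 x 92 mm, black with light-grey recess floor; four lie 2 x 2, 93 mm apart, in any arrangement, in one fixed grey kit tray (197 mm square, rim 18 mm above bench). Origin: centre of its underside, 4 mm above bench, z up, x, y along its edges; recess floor 4 mm, top face 12 mm above origin. Central recess: large square, 78 x 78 mm, 8 mm deep, for the fan.
- long_insert: Insert 92 x 92 mm, black with light-grey recess floor; four lie 2 x 2, 93 mm apart, in any arrangement, in one fixed grey kit tray (197 mm square, rim 18 mm above bench). Origin: centre of its underside, 4 mm above bench, z up, x, y along its edges; recess floor 4 mm, top face 12 mm above origin. Central recess: oblong, 82 mm (x) by 50 mm (y), 8 mm deep, for the long heatsink.
- small_insert: Insert 92 x 92 mm, black with light-grey recess floor; four lie 2 x 2, 93 mm apart, in any arrangement, in one fixed grey kit tray (197 mm square, rim 18 mm above bench). Origin: centre of its underside, 4 mm above bench, z up, x, y along its edges; recess floor 4 mm, top face 12 mm above origin. Central recess: small rectangle, 60 mm (x) by 52 mm (y), 8 mm deep, for the transformer (x along x).

How it is judged:
At the end, for the whole second after the job is handed in: Fat capacitor, fan, long heatsink and transformer each in their own recess: centre within 15 mm of the insert's centre, underside within 4 mm of the recess floor, upright within 0.12 rad, released and at rest (under 0.02 m/s); slim capacitor and short heatsink within 20 mm of where they started (horizontal distance between fat_capacitor and round_insert below 0.015 m and z of fat_capacitor in the frame of round_insert below 0.008 m and angle between each of fat_capacitor, fan, long_heatsink, transformer's own z axis and vertical below 0.12 rad and linear speed of each of fat_capacitor, fan, long_heatsink, transformer below 0.02 m/s and horizontal distance between fan and square_insert below 0.015 m and z of fan in the frame of square_insert below 0.008 m and horizontal distance between long_heatsink and long_insert below 0.015 m and z of long_heatsink in the frame of long_insert below 0.008 m and horizontal distance between transformer and small_insert below 0.015 m and z of transformer in the frame of small_insert below 0.008 m and distance of each of slim_capacitor, short_heatsink from where it was at the start of the episode below 0.02 m); the robot touches nothing.
It fails at once if a kit part is dropped or slammed into its recess (faster than 0.8 m/s within 30 mm of the recess floor) ((horizontal distance between fat_capacitor and round_insert below 0.03 m and z of fat_capacitor in the frame of round_insert below 0.034 m and linear speed of fat_capacitor above 0.8 m/s) or (horizontal distance between fan and square_insert below 0.03 m and z of fan in the frame of square_insert below 0.034 m and linear speed of fan above 0.8 m/s) or (horizontal distance between long_heatsink and long_insert below 0.03 m and z of long_heatsink in the frame of long_insert below 0.034 m and linear speed of long_heatsink above 0.8 m/s) or (horizontal distance between transformer and small_insert below 0.03 m and z of transformer in the frame of small_insert below 0.034 m and linear speed of transformer above 0.8 m/s)).
It fails at once if the slim capacitor or the short heatsink is moved more than 20 mm (distance of any of slim_capacitor, short_heatsink from where it was at the start of the episode above 0.02 m).
It also fails if it takes over 106 s, if anything falls off the work surface, if the arm or the gripper's body presses on something with over 40 N, if the wrist force passes 120 N, or if a joint passes its speed limit or range.

## Working session

There is one attempt and no reset: what is moved stays moved. The work goes in short steps, Python scripts to look and compute and a tool call to move; the robot and the scene stay as the last step left them, time stands still between calls to the robot, and variables do not carry over. Pictures are saved under pics/ and viewed, at most 14 in all, crops included, and the job is handed in when it is done.

Besides the shell and the picture viewer there is one more tool, called after "Request:" by a JSON object that holds its "method" and its "body", one argument or row to a line. servo_tool: Moves the arm, as the interface text tells. Its arguments: {"type":"object","properties":{"translation":{"type":"array"},"turn":{"type":"array"},"grip":{"type":"number"},"grip_force":{"type":"number"}},"required":["translation","turn"]}

```bash
mkdir -p pics; ls
python3 - <<'E'
from plant import r, optics
import cv2,numpy as np
for n in("top","scene"):
    s=optics.snapshot(n); cv2.imwrite(f"pics/{n}0.png",s["img"][:,:,::-1]); np.savez(f"{n}0.npz",**s)
    print(n,s["mtx"].tolist(),(-s["R"].T@s["t"]).round(3),s["R"].round(3).tolist())
print(r.get_state())
E
```

```text
pics
top [[381.5986398208623, 0.0, 280.56082203749065], [0.0, 381.5986398208623, 206.63595221019236], [0.0, 0.0, 1.0]] [0.442 0.004 1.058] [[0.011, -1.0, 0.014], [-0.996, -0.012, -0.091], [0.091, -0.013, -0.996]]
scene [[524.1709475891525, 0.0, 287.3141598009947], [0.0, 524.1709475891525, 200.92872868632162], [0.0, 0.0, 1.0]] [1.086 0.26  0.983] [[-0.435, 0.9, 0.003], [0.74, 0.36, -0.568], [-0.512, -0.245, -0.823]]
{'clock': 0.1, 'q': array([-1.06817493,  0.68990093, -0.19452424,  1.56620943,  0.15730549,
        0.90246536, -0.21507589]), 'qd': array([ 3.47302906e-04, -3.32032491e-05, -1.45468546e-04, -5.00945862e-03,
        7.81558286e-04,  4.26288865e-04, -1.59908741e-04]), 'joint_torque': array([-3.19779276e-03, -5.28495705e+01, -1.27162948e+00, -1.53837454e+01,
       -5.26205613e-02,  2.01381772e-03,  4.55290206e-05]), 'tool_pos': array([0.28218736, 0.55706178, 0.23799796]), 'eef_rot': array([ 2.32219543e-01,  9.72663071e-01, -7.85284672e-04, -1.30104375e-04]), 'contact_force': array([ 0.26283193, -0.64809693,  0.28332678]), 'moment': array([ 0.0553897 ,  0.05931463, -0.01777591]), 'finger_force': 0.0, 'opening': 1.002828969840841}
```

View pics/top0.png

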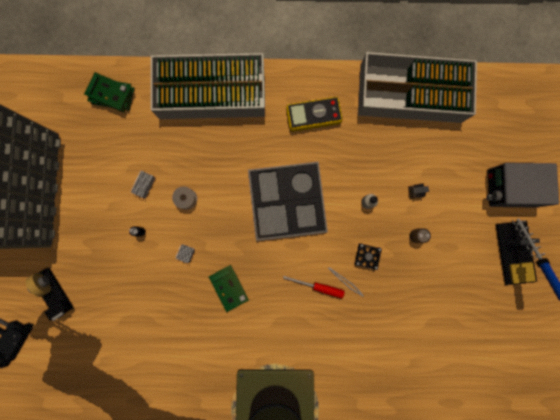

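View pics/scene0.png

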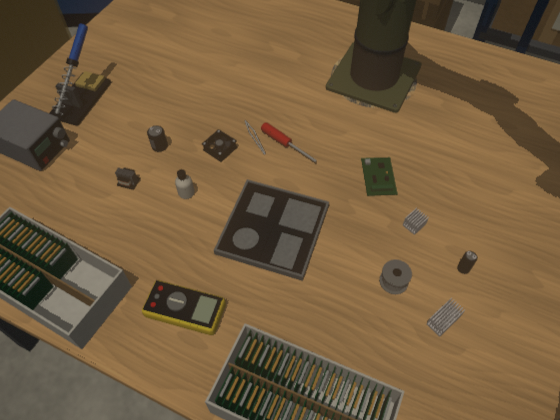

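The top view shows the tray at (288,202): oblong recess top left (268,187), round top right (302,184), large square bottom left (271,220) and small bottom right (306,216). Parts: fat capacitor (420,236), fan (368,257), transformer (419,191), long heatsink (143,184); other kit: slim capacitor (137,231), short heatsink (185,254). Bottle and spool stand in between.

```bash
cat > h.py <<'E'
import numpy as np,cv2
def cloud(s):
    z=s["z_map"]; v,u=np.indices(z.shape); K=s["mtx"]
    c=np.stack([(u-K[0,2])/K[0,0]*z,(v-K[1,2])/K[1,1]*z,z],-1)
    return (c-s["t"])@s["R"]
def ray(s,uv,h):
    d=np.linalg.inv(s["mtx"])@[uv[0],uv[1],1]@s["R"] ; o=-s["R"].T@s["t"]
    return o+d*(h-o[2])/d[2]
E
python3 - <<'E'
from h import *
for n in("top","scene"):
    s=np.load(n+"0.npz"); P=cloud(s); Z=P[...,2]
    m=((Z>.008)&(s["z_map"]>0)&(abs(P[...,1])<.5)&(P[...,0]>.3)&(P[...,0]<.8)).astype(np.uint8)
    k,l,st,ce=cv2.connectedComponentsWithStats(m,connectivity=4)
    print(n)
    for i in range(1,k):
        if st[i,4]<25: continue
        q=P[l==i]; h=np.percentile(q[:,2],95); t=q[q[:,2]>h-.012][:,:2].astype(np.float32)
        r=cv2.minAreaRect(t); print(ce[i].round(),st[i,4],"h",h.round(4),"rect",np.round(r[0],4),np.round(r[1],4),round(r[2],1),"mean",t.mean(0).round(4))
s=np.load("top0.npz"); g=cv2.cvtColor(s["img"],cv2.COLOR_RGB2GRAY)
sub=np.zeros_like(g); sub[155:245,240:335]=g[155:245,240:335]
print(g[180:195:3,255:320:4])
im=cv2.resize(s["img"][150:290,100:460],None,fx=2.2,fy=2.2,interpolation=cv2.INTER_CUBIC)
cv2.imwrite("pics/c1.png",im[:,:,::-1])
E
```

```text
top
[206. 111.] 1193 h 0.0766 rect [0.7962 0.1873] [0.0176 0.2981] 2.1 mean [0.7916 0.2031]
[425. 114.] 774 h 0.075 rect [ 0.7965 -0.3954] [0.2064 0.0129] 88.1 mean [ 0.7944 -0.4069]
[312. 119.] 870 h 0.0392 rect [ 0.7786 -0.0999] [0.0489 0.1493] 2.9 mean [ 0.7805 -0.0929]
[288. 200.] 4007 h 0.0197 rect [ 0.5554 -0.0269] [0.1992 0.197 ] 7.5 mean [ 0.5562 -0.0299]
[142. 184.] 380 h 0.033 rect [0.5937 0.3691] [0.0363 0.0659] 67.0 mean [0.5941 0.3688]
[419. 190.] 207 h 0.0401 rect [ 0.5865 -0.3876] [0.0342 0.0415] 8.2 mean [ 0.5864 -0.3865]
[183. 197.] 386 h 0.0436 rect [0.5572 0.2526] [0.0572 0.0566] 46.5 mean [0.5574 0.2527]
[369. 201.] 195 h 0.0795 rect [ 0.5537 -0.2497] [0.0185 0.016 ] 89.8 mean [ 0.554  -0.2496]
[137. 231.] 141 h 0.0603 rect [0.4655 0.374 ] [0.0241 0.0246] 56.0 mean [0.4655 0.3726]
[420. 235.] 263 h 0.0586 rect [ 0.4619 -0.385 ] [0.0377 0.0381] 47.0 mean [ 0.4619 -0.3835]
[368. 256.] 425 h 0.0273 rect [ 0.405  -0.2475] [0.0623 0.0611] 77.4 mean [ 0.4045 -0.2477]
[184. 253.] 225 h 0.0324 rect [0.4076 0.2478] [0.0354 0.0401] 70.3 mean [0.4075 0.2477]
[221. 275.] 72 h
[... 1260 characters left out ...]
.] 1263 h 0.0394 rect [ 0.7779 -0.1015] [0.0465 0.1518] 1.1 mean [ 0.7823 -0.0904]
[444. 315.] 426 h 0.0325 rect [0.5939 0.3662] [0.0289 0.0683] 67.1 mean [0.5953 0.3656]
[452. 322.] 71 h 0.0317 rect [0.601  0.3838] [0.0017 0.0668] 66.6 mean [0.6025 0.3832]
[330. 365.] 1760 h 0.077 rect [0.7919 0.1867] [0.0163 0.3001] 0.1 mean [0.7928 0.2006]
[[ 38  75  94  96  93  92  35  36  37  51  98 100  97  95  72  40  74]
 [ 36  64  93  92  97  88  41  39  35  57  95  96  96  97  77  37  64]
 [ 40  55  98  95  94  91  35  38  40  43  93  96  97  92  66  36  52]
 [ 40  48  96  92  95  93  40  36  35  37  80  99  97  89  39  35  46]
 [ 33  43  95  95  93  93  38  36  34  40  39  63  69  41  33  36  39]]
```

View pics/c1.png

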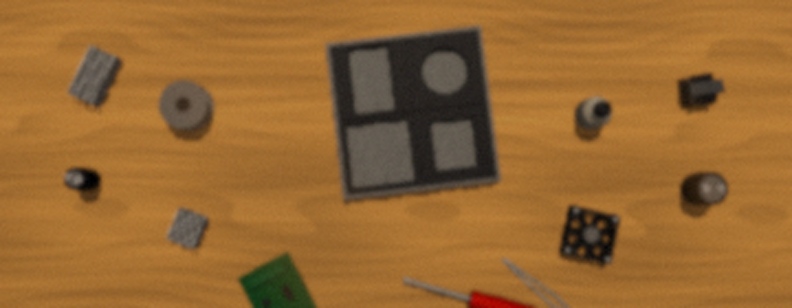

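The crop shows the tray turned by about +7°, with long axes of the oblong and small recesses along the tray's x (image up). The transformer's core runs across the image, and the heatsinks are tilted. Next I measure the recess floors and plan the first move.

```bash
cat > plan.py <<'E'
import sys,numpy as np
from scipy.spatial.transform import Rotation as Ro
from plant import r
def plan(x,y,z,yaw,n):
    """n equal rows taking the tool from here to x,y,z, straight down, its y axis at yaw deg (taken mod 360)"""
    s=r.get_state(); R0=Ro.from_quat(s["eef_rot"]); p=np.array(s["tool_pos"]); c,sn=np.cos(np.radians(yaw)),np.sin(np.radians(yaw))
    Rt=Ro.from_matrix(np.array([[sn,c,0],[-c,sn,0],[0,0,-1.]]))
    w=(R0.inv()*Rt).as_rotvec()/n
    S=sum(Ro.from_rotvec(w*k).as_matrix() for k in range(n))
    d=np.linalg.solve(S,R0.inv().apply(np.array([x,y,z])-p))
    Y=R0.apply([0,1,0]); print("t",round(s["clock"],1),"pos",p.round(4),"yaw",np.degrees(np.arctan2(Y[1],Y[0])).round(1),"q7",s["q"][6].round(2),"open",round(s["opening"],3))
    print(n,"rows of",d.round(4).tolist(),w.round(4).tolist())
if __name__=="__main__": a=[float(v) for v in sys.argv[1:]]; plan(*a[:4],int(a[4]))
E
python3 - <<'E'
from h import *
for n,z in(("top",.008),("scene",.008)):
    s=np.load(n+"0.npz"); g=cv2.cvtColor(s["img"],cv2.COLOR_RGB2GRAY); hsv=cv2.cvtColor(s["img"],cv2.COLOR_RGB2HSV); P=cloud(s)
    m=((g>65)&(hsv[...,1]<60)&(np.hypot(P[...,0]-.555,P[...,1]+.0275)<.12)).astype(np.uint8)
    m=cv2.morphologyEx(m,cv2.MORPH_OPEN,np.ones((3,3),np.uint8))
    for c in cv2.findContours(m,cv2.RETR_EXTERNAL,cv2.CHAIN_APPROX_NONE)[0]:
        if cv2.contourArea(c)<150: continue
        q=np.array([ray(s,p[0],z)[:2] for p in c],np.float32); t=cv2.minAreaRect(q)
        print(n,np.round(t[0],4),np.round(t[1],4),round(t[2],1))
E
python3 plan.py .5945 .369 .12 67 10
```

```text
top [0.5016 0.0132] [0.0752 0.077 ] 7.0
top [ 0.5132 -0.0791] [0.0578 0.0501] 6.5
top [ 0.604  -0.0669] [0.0506 0.053 ] 0.7
top [0.5938 0.0253] [0.0782 0.0487] 7.2
scene [0.5938 0.0239] [0.0788 0.0481] 7.5
scene [ 0.6055 -0.0685] [0.0499 0.0542] 25.9
scene [0.5014 0.0119] [0.074  0.0764] 7.5
scene [ 0.5135 -0.081 ] [0.0561 0.0497] 7.2Traceback (most recent call last):
  File "plan.py", line 13, in <module>
    if __name__=="__main__": a=[float(v) for v in sys.argv[1:]]; plan(*a[:4],int(a[4]))
                                                                 ~~~~^^^^^^^^^^^^^^^^^^
  File "plan.py", line 7, in plan
    Rt=Ro.from_matrix(np.array([[sn,c,0],[-c,sn,0],[0,0,-1.]]))
  File "scipy/spatial/transform/_rotation.pyx", line 1143, in scipy.spatial.transform._rotation.Rotation.from_matrix
ValueError: Non-positive determinant (left-handed or null coordinate frame) in rotation matrix 0: [[ 0.92050485  0.39073113  0.        ]
 [-0.39073113  0.92050485  0.        ]
 [ 0.          0.         -1.        ]].
```

```bash
sed -i 's/\[sn,c,0\],\[-c,sn,0\]/[-sn,c,0],[c,sn,0]/' plan.py; python3 plan.py .5945 .369 .12 67 10
```

```text
t 0.1 pos [0.2822 0.5571 0.238 ] yaw 63.1 q7 -0.22 open 1.003
10 rows of [-0.0363, -0.0038, 0.0118] [-0.0002, 0.0, -0.0067]
```

Request:
{"method": "servo_tool", "body": {
  "translation": [
    [-0.036,-0.004,0.012],
    [-0.036,-0.004,0.012],
    [-0.036,-0.004,0.012],
    [-0.036,-0.004,0.012],
    [-0.036,-0.004,0.012],
    [-0.036,-0.004,0.012],
    [-0.036,-0.004,0.012],
    [-0.036,-0.004,0.012],
    [-0.036,-0.004,0.012],
    [-0.036,-0.004,0.01]
  ],
  "turn": [
    [0,0,-0.007],
    [0,0,-0.007],
    [0,0,-0.007],
    [0,0,-0.007],
    [0,0,-0.007],
    [0,0,-0.007],
    [0,0,-0.007],
    [0,0,-0.007],
    [0,0,-0.007],
    [0,0,-0.007]
  ]
}}

```text
clock: 1.35
tool_pos: [0.592, 0.368, 0.1197]
eef_rot: [0.198, 0.98, -0.0, -0.001]
contact_force: [-1.0, 0.3, -0.7]
opening: 1.002
finger_force: 0.0
```

```bash
python3 plan.py .5945 .369 .013 67 9
python3 - <<'E'
from plant import optics
import cv2,numpy as np
s=optics.snapshot("wrist"); cv2.imwrite("pics/w1.png",s["img"][:,:,::-1]); np.savez("w1.npz",**s)
from h import *
P=cloud(s); q=P[(s["z_map"]>0)&(P[...,2]>.015)&(np.hypot(P[...,0]-.5945,P[...,1]-.369)<.055)]
print(len(q)); 
if len(q): print(cv2.minAreaRect(q[:,:2].astype(np.float32)))
E
```

```text
t 1.4 pos [0.592  0.368  0.1197] yaw 67.2 q7 0.35 open 1.002
9 rows of [-0.0002, 0.0002, 0.0119] [-0.0001, -0.0001, 0.0003]
44925
((0.5934715867042542, 0.3690078854560852), (0.10729380697011948, 0.06643692404031754), 66.71672058105469)
```

View pics/w1.png

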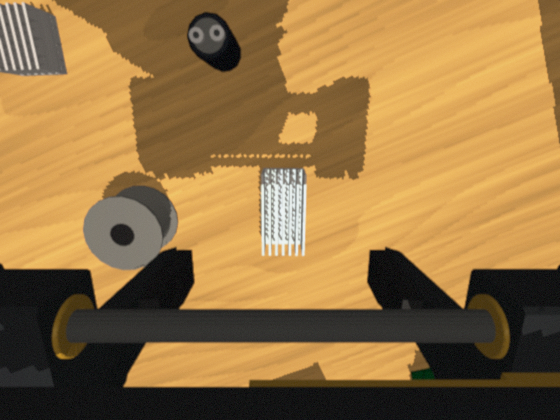

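The wrist view shows the heatsink (283,210) centred between the fingers and aligned with them; the spool (125,230) lies clear. I descend and grip.

Request:
{"method": "servo_tool", "body": {
  "translation": [
    [0,0.001,0.012],
    [0,0.001,0.012],
    [0,0,0.012],
    [0,0,0.012],
    [0,0,0.012],
    [0,0,0.012],
    [0,0,0.012],
    [0,0,0.012],
    [0,0,0.011]
  ],
  "turn": [
    [0,0,0],
    [0,0,0],
    [0,0,0],
    [0,0,0],
    [0,0,0],
    [0,0,0],
    [0,0,0],
    [0,0,0],
    [0,0,0]
  ]
}}

```text
clock: 2.52
tool_pos: [0.5922, 0.3708, 0.0129]
eef_rot: [0.198, 0.98, -0.0, -0.0]
contact_force: [0.1, 0.2, -0.2]
opening: 0.999
finger_force: 0.0
```

Request:
{"method": "servo_tool", "body": {
  "translation": [
    [0,0,0],
    [0,0,0],
    [0,0,0],
    [0,0,0],
    [0,0,0],
    [0,0,0],
    [0,0,0],
    [0,0,0]
  ],
  "turn": [
    [0,0,0],
    [0,0,0],
    [0,0,0],
    [0,0,0],
    [0,0,0],
    [0,0,0],
    [0,0,0],
    [0,0,0]
  ],
  "grip": 0.2,
  "grip_force": 25
}}

```text
clock: 3.52
tool_pos: [0.5923, 0.3708, 0.0139]
eef_rot: [0.198, 0.98, 0.0, 0.0]
contact_force: [-0.4, -0.6, 2.1]
opening: 0.38
finger_force: 25.0
```

Request:
{"method": "servo_tool", "body": {
  "translation": [
    [0,0,-0.01],
    [0,0,-0.03],
    [0,0,-0.04],
    [0,0,-0.04],
    [0,0,0]
  ],
  "turn": [
    [0,0,0],
    [0,0,0],
    [0,0,0],
    [0,0,0],
    [0,0,0]
  ]
}}

```text
clock: 4.15
tool_pos: [0.5944, 0.3725, 0.138]
eef_rot: [0.198, 0.98, 0.003, 0.003]
contact_force: [-0.3, 0.6, -1.0]
opening: 0.383
finger_force: 25.0
```

```bash
python3 plan.py .594 .0247 .08 97.3 10
```

```text
t 4.2 pos [0.5944 0.3725 0.138 ] yaw 67.1 q7 0.35 open 0.383
10 rows of [-0.0056, -0.0347, 0.0057] [0.0006, 0.0006, -0.0527]
```

Request:
{"method": "servo_tool", "body": {
  "translation": [
    [-0.006,-0.035,0.002],
    [-0.006,-0.035,0.002],
    [-0.006,-0.035,0.004],
    [-0.006,-0.035,0.006],
    [-0.006,-0.035,0.006],
    [-0.006,-0.035,0.006],
    [-0.005,-0.035,0.008],
    [-0.005,-0.035,0.008],
    [-0.005,-0.034,0.008],
    [-0.005,-0.034,0.007]
  ],
  "turn": [
    [0,0,-0.053],
    [0,0,-0.053],
    [0,0,-0.053],
    [0,0,-0.053],
    [0,0,-0.053],
    [0,0,-0.053],
    [0,0,-0.053],
    [0,0,-0.053],
    [0,0,-0.053],
    [0,0,-0.053]
  ]
}}

```text
clock: 5.4
tool_pos: [0.5906, 0.0206, 0.0754]
eef_rot: [-0.067, 0.998, 0.0, -0.001]
contact_force: [-0.2, -0.0, -1.2]
opening: 0.381
finger_force: 25.0
```

```bash
python3 plan.py .594 .0247 .022 97.3 8
```

```text
t 5.4 pos [0.5906 0.0206 0.0754] yaw 97.6 q7 1.08 open 0.381
8 rows of [-0.0005, 0.0005, 0.0067] [0.0, -0.0003, 0.0007]
```

Request:
{"method": "servo_tool", "body": {
  "translation": [
    [-0.001,0.001,0.01],
    [-0.001,0.001,0.01],
    [-0.001,0.001,0.01],
    [0,0.001,0.01],
    [0,0,0.006],
    [0,0,0.005],
    [0,0,0.003],
    [0,0,0]
  ],
  "turn": [
    [0,0,0],
    [0,0,0],
    [0,0,0],
    [0,0,0],
    [0,0,0],
    [0,0,0],
    [0,0,0],
    [0,0,0]
  ]
}}

```text
clock: 6.4
tool_pos: [0.594, 0.0261, 0.0227]
eef_rot: [-0.066, 0.998, -0.0, 0.0]
contact_force: [-0.1, 0.5, -0.6]
opening: 0.386
finger_force: 25.0
```

Request:
{"method": "servo_tool", "body": {
  "translation": [
    [0,0,0.001],
    [0,0,0.001],
    [0,0,0]
  ],
  "turn": [
    [0,0,0],
    [0,0,0],
    [0,0,0]
  ]
}}

```text
clock: 6.78
tool_pos: [0.5943, 0.0261, 0.0218]
eef_rot: [-0.065, 0.998, -0.0, 0.0]
contact_force: [-2.1, -0.6, 6.9]
opening: 0.384
finger_force: 25.0
```

Request:
{"method": "servo_tool", "body": {
  "translation": [
    [0,0,0],
    [0,0,0],
    [0,0,0],
    [0,0,0]
  ],
  "turn": [
    [0,0,0],
    [0,0,0],
    [0,0,0],
    [0,0,0]
  ],
  "grip": 0.55
}}

```text
clock: 7.28
tool_pos: [0.5939, 0.0262, 0.0206]
eef_rot: [-0.066, 0.998, 0.0, -0.0]
contact_force: [0.6, 0.0, -0.4]
opening: 0.546
finger_force: 0.0
```

Request:
{"method": "servo_tool", "body": {
  "translation": [
    [0,0,-0.01],
    [0,0,-0.02],
    [0,0,-0.035],
    [0,0,-0.04],
    [0,0,-0.03]
  ],
  "turn": [
    [0,0,0],
    [0,0,0],
    [0,0,0],
    [0,0,0],
    [0,0,0]
  ]
}}

```text
clock: 7.9
tool_pos: [0.5946, 0.0263, 0.159]
eef_rot: [-0.066, 0.998, 0.0, 0.001]
contact_force: [0.4, -0.8, 0.2]
opening: 0.55
finger_force: 0.0
```

```bash
python3 plan.py .405 -.248 .09 77 10
```

```text
t 7.9 pos [0.5946 0.0263 0.159 ] yaw 97.5 q7 1.14 open 0.55
10 rows of [0.0182, -0.0281, 0.0069] [0.0001, 0.0003, 0.0358]
```

Request:
{"method": "servo_tool", "body": {
  "translation": [
    [0.018,-0.028,0.003],
    [0.018,-0.028,0.003],
    [0.018,-0.028,0.007],
    [0.018,-0.028,0.007],
    [0.018,-0.028,0.007],
    [0.018,-0.028,0.007],
    [0.018,-0.028,0.009],
    [0.018,-0.028,0.009],
    [0.018,-0.028,0.009],
    [0.018,-0.028,0.008]
  ],
  "turn": [
    [0,0,0.036],
    [0,0,0.036],
    [0,0,0.036],
    [0,0,0.036],
    [0,0,0.036],
    [0,0,0.036],
    [0,0,0.036],
    [0,0,0.036],
    [0,0,0.036],
    [0,0,0.036]
  ],
  "grip": 1.0
}}

```text
clock: 9.15
tool_pos: [0.4065, -0.2478, 0.0878]
eef_rot: [0.115, 0.993, -0.0, 0.001]
contact_force: [-0.2, 0.3, -1.5]
opening: 1.001
finger_force: 0.0
```

Run:
```python
from plan import plan
from plant import optics
from h import *
s=optics.snapshot("wrist"); cv2.imwrite("pics/w2.png",s["img"][:,:,::-1])
P=cloud(s); q=P[(s["z_map"]>0)&(P[...,2]>.012)&(P[...,2]<.035)&(np.hypot(P[...,0]-.405,P[...,1]+.248)<.05)]
print(cv2.minAreaRect(q[:,:2].astype(np.float32)))
plan(.405,-.248,.012,77,8)
```

```text
((0.40344032645225525, -0.2471221685409546), (0.06267722696065903, 0.06171416863799095), 77.51053619384766)
t 9.2 pos [ 0.4011 -0.2516  0.0868] yaw 76.4 q7 1.17 open 1.002
8 rows of [-0.0004, 0.0006, 0.0093] [-0.0006, -0.0005, -0.0013]
```

View pics/w2.png

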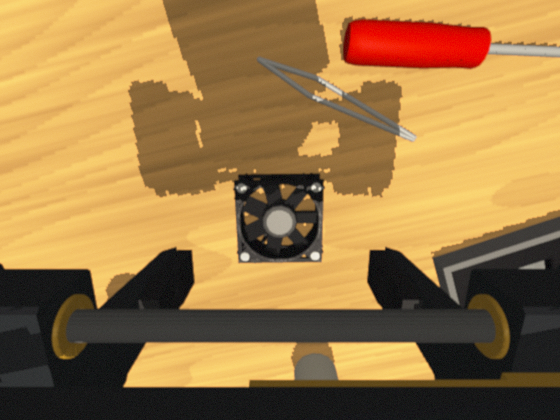

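The fan sits at (279,220), square to the fingers and centred. I descend and grip.

Request:
{"method": "servo_tool", "body": {
  "translation": [
    [-0.001,0.002,0.012],
    [-0.001,0.002,0.012],
    [0,0.001,0.012],
    [0,0,0.011],
    [0,0,0.01],
    [0,0,0.008],
    [0,0,0.006],
    [0,0,0.004]
  ],
  "turn": [
    [0,0,-0.015],
    [0,0,0],
    [0,0,0],
    [0,0,0],
    [0,0,0],
    [0,0,0],
    [0,0,0],
    [0,0,0]
  ]
}}

```text
clock: 10.2
tool_pos: [0.4095, -0.2423, 0.0114]
eef_rot: [0.107, 0.994, 0.0, -0.0]
contact_force: [-0.1, 0.3, 0.1]
opening: 1.003
finger_force: 0.0
```

Request:
{"method": "servo_tool", "body": {
  "translation": [
    [0,0,0],
    [0,0,0],
    [0,0,0],
    [0,0,0],
    [0,0,0],
    [0,0,0]
  ],
  "turn": [
    [0,0,0],
    [0,0,0],
    [0,0,0],
    [0,0,0],
    [0,0,0],
    [0,0,0]
  ],
  "grip": 0.5,
  "grip_force": 25
}}

```text
clock: 10.95
tool_pos: [0.4095, -0.2425, 0.0119]
eef_rot: [0.107, 0.994, -0.0, 0.0]
contact_force: [-0.5, -0.8, 5.5]
opening: 0.679
finger_force: 25.0
```

Request:
{"method": "servo_tool", "body": {
  "translation": [
    [0,0,-0.01],
    [0,0,-0.02],
    [0,0,-0.025],
    [0,0,-0.025],
    [0,0,0]
  ],
  "turn": [
    [0,0,0],
    [0,0,0],
    [0,0,0],
    [0,0,0],
    [0,0,0]
  ]
}}

```text
clock: 11.58
tool_pos: [0.4102, -0.2426, 0.0933]
eef_rot: [0.107, 0.994, -0.0, 0.002]
contact_force: [-0.3, -1.4, -1.4]
opening: 0.678
finger_force: 25.0
```

```bash
python3 plan.py .502 .0126 .07 97.3 9
```

```text
t 11.6 pos [ 0.4102 -0.2426  0.0933] yaw 77.7 q7 1.16 open 0.678
9 rows of [-0.0084, 0.0291, 0.0026] [-0.0001, 0.0004, -0.038]
```

Request:
{"method": "servo_tool", "body": {
  "translation": [
    [-0.009,0.029,0],
    [-0.009,0.029,0],
    [-0.009,0.029,0.001],
    [-0.009,0.029,0.002],
    [-0.009,0.029,0.003],
    [-0.009,0.029,0.004],
    [-0.009,0.029,0.004],
    [-0.009,0.029,0.005],
    [-0.008,0.029,0.005],
    [0,0,0]
  ],
  "turn": [
    [0,0,-0.038],
    [0,0,-0.038],
    [0,0,-0.038],
    [0,0,-0.038],
    [0,0,-0.038],
    [0,0,-0.038],
    [0,0,-0.038],
    [0,0,-0.038],
    [0,0,-0.038],
    [0,0,0]
  ]
}}

```text
clock: 12.82
tool_pos: [0.5049, 0.0153, 0.0668]
eef_rot: [-0.067, 0.998, 0.001, -0.0]
contact_force: [-0.2, -0.8, -0.6]
opening: 0.68
finger_force: 25.0
```

```bash
python3 plan.py .506 .013 .022 97.3 8
```

```text
t 12.8 pos [0.5049 0.0153 0.0668] yaw 97.6 q7 0.96 open 0.68
8 rows of [-0.0001, -0.0003, 0.0056] [0.0003, -0.0, 0.0007]
```

Request:
{"method": "servo_tool", "body": {
  "translation": [
    [0,-0.001,0.01],
    [0,-0.001,0.01],
    [0,0,0.01],
    [0,0,0.007],
    [0,0,0.005],
    [0,0,0.003],
    [0,0,0],
    [0,0,0]
  ],
  "turn": [
    [0,0,0],
    [0,0,0],
    [0,0,0],
    [0,0,0],
    [0,0,0],
    [0,0,0],
    [0,0,0],
    [0,0,0]
  ]
}}

```text
clock: 13.82
tool_pos: [0.5054, 0.01, 0.0229]
eef_rot: [-0.064, 0.998, 0.0, 0.0]
contact_force: [-1.4, -0.1, -0.4]
opening: 0.68
finger_force: 25.0
```

Request:
{"method": "servo_tool", "body": {
  "translation": [
    [0,0,0.001],
    [0,0,0],
    [0,0,0]
  ],
  "turn": [
    [0,0,0],
    [0,0,0],
    [0,0,0]
  ]
}}

```text
clock: 14.2
tool_pos: [0.5053, 0.01, 0.0218]
eef_rot: [-0.064, 0.998, 0.0, 0.0]
contact_force: [-0.2, -0.1, -0.7]
opening: 0.672
finger_force: 25.0
```

Request:
{"method": "servo_tool", "body": {
  "translation": [
    [0,0.001,0.001],
    [0,0.001,0.001],
    [0,0,0],
    [0,0,0]
  ],
  "turn": [
    [0,0,0],
    [0,0,0],
    [0,0,0],
    [0,0,0]
  ]
}}

```text
clock: 14.7
tool_pos: [0.505, 0.0117, 0.0199]
eef_rot: [-0.064, 0.998, -0.0, 0.0]
contact_force: [-0.8, -0.3, 3.6]
opening: 0.681
finger_force: 25.0
```

Light contact, so it's seated. Release and retract.

Request:
{"method": "servo_tool", "body": {
  "translation": [
    [0,0,0],
    [0,0,0],
    [0,0,-0.001],
    [0,0,0]
  ],
  "turn": [
    [0,0,0],
    [0,0,0],
    [0,0,0],
    [0,0,0]
  ],
  "grip": 0.8
}}

```text
clock: 15.2
tool_pos: [0.505, 0.012, 0.0207]
eef_rot: [-0.064, 0.998, 0.0, 0.0]
contact_force: [0.5, 0.7, 0.4]
opening: 0.803
finger_force: 0.0
```

Request:
{"method": "servo_tool", "body": {
  "translation": [
    [0,0,-0.01],
    [0,0,-0.02],
    [0,0,-0.04],
    [0,0,-0.05],
    [0,0,-0.05],
    [0,0,0]
  ],
  "turn": [
    [0,0,0],
    [0,0,0],
    [0,0,0],
    [0,0,0],
    [0,0,0],
    [0,0,0]
  ]
}}

```text
clock: 15.95
tool_pos: [0.5071, 0.0122, 0.1946]
eef_rot: [-0.064, 0.998, 0.0, 0.004]
contact_force: [-0.9, 0.4, -0.3]
opening: 0.799
finger_force: 0.0
```

```bash
python3 plan.py .4625 -.3855 .13 40 10; python3 plan.py .4625 -.3855 .13 0 12
```

```text
t 15.9 pos [0.5071 0.0122 0.1946] yaw 97.3 q7 1.1 open 0.799
10 rows of [-0.0087, -0.0408, 0.0065] [0.0004, 0.0007, 0.1]
t 15.9 pos [0.5071 0.0122 0.1946] yaw 97.3 q7 1.1 open 0.799
12 rows of [-0.0193, -0.0324, 0.0054] [0.0006, 0.0005, 0.1415]
```

Request:
{"method": "servo_tool", "body": {
  "translation": [
    [-0.009,-0.041,0.003],
    [-0.009,-0.041,0.003],
    [-0.009,-0.041,0.005],
    [-0.009,-0.041,0.007],
    [-0.009,-0.041,0.007],
    [-0.009,-0.041,0.008],
    [-0.009,-0.041,0.008],
    [-0.008,-0.041,0.008],
    [-0.008,-0.04,0.008],
    [-0.008,-0.04,0.008]
  ],
  "turn": [
    [0,0,0.1],
    [0,0,0.1],
    [0,0,0.1],
    [0,0,0.1],
    [0,0,0.1],
    [0,0,0.1],
    [0,0,0.1],
    [0,0,0.1],
    [0,0,0.1],
    [0,0,0.1]
  ],
  "grip": 0.9
}}

```text
clock: 17.2
tool_pos: [0.4602, -0.386, 0.1246]
eef_rot: [0.424, 0.906, 0.0, -0.001]
contact_force: [0.8, 0.0, 0.7]
opening: 0.898
finger_force: 0.0
```

Request:
{"method": "servo_tool", "body": {
  "translation": [
    [0,0,0],
    [0,0,0]
  ],
  "turn": [
    [0,0,0],
    [0,0,0]
  ]
}}

```text
clock: 17.45
tool_pos: [0.4618, -0.3839, 0.1253]
eef_rot: [0.421, 0.907, 0.001, -0.0]
contact_force: [0.6, 0.7, 0.0]
opening: 0.898
finger_force: 0.0
```

Run:
```python
from plan import plan
from plant import optics
from h import *
plan(.4625,-.3855,.022,40,9)
s=optics.snapshot("wrist"); cv2.imwrite("pics/w3.png",s["img"][:,:,::-1])
P=cloud(s); q=P[(s["z_map"]>0)&(P[...,2]>.045)&(P[...,2]<.065)&(np.hypot(P[...,0]-.4625,P[...,1]+.3855)<.045)]
print(len(q),cv2.minEnclosingCircle(q[:,:2].astype(np.float32)))
```

```text
t 17.4 pos [ 0.4618 -0.3839  0.1253] yaw 40.1 q7 1.04 open 0.898
9 rows of [-0.0002, -0.0001, 0.0115] [0.0001, -0.0001, 0.0003]
2281 ((0.4615021049976349, -0.38573402166366577), 0.02038782648742199)
```

View pics/w3.png

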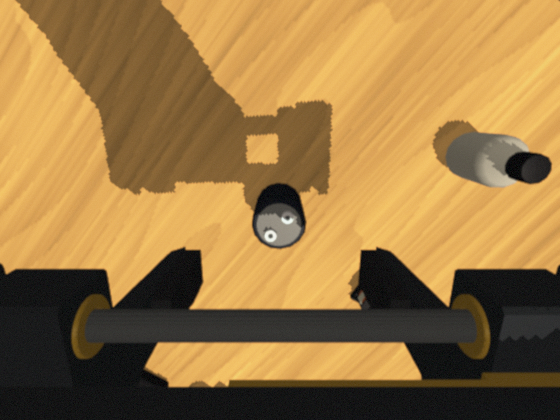

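The capacitor (279,220) is centred between the fingers, with the bottle (500,165) well clear. I descend and grip.

Request:
{"method": "servo_tool", "body": {
  "translation": [
    [0,-0.001,0.012],
    [0,0,0.012],
    [0,0,0.012],
    [0,0,0.012],
    [0,0,0.012],
    [0,0,0.012],
    [0,0,0.012],
    [0,0,0.01],
    [0,0,0.008],
    [0,0,0]
  ],
  "turn": [
    [0,0,0],
    [0,0,0],
    [0,0,0],
    [0,0,0],
    [0,0,0],
    [0,0,0],
    [0,0,0],
    [0,0,0],
    [0,0,0],
    [0,0,0]
  ]
}}

```text
clock: 18.75
tool_pos: [0.4604, -0.3855, 0.023]
eef_rot: [0.422, 0.907, 0.0, -0.001]
contact_force: [-0.4, 0.1, -0.1]
opening: 0.903
finger_force: 0.0
```

Request:
{"method": "servo_tool", "body": {
  "translation": [
    [0,0,0],
    [0,0,0],
    [0,0,0],
    [0,0,0],
    [0,0,0],
    [0,0,0],
    [0,0,0]
  ],
  "turn": [
    [0,0,0],
    [0,0,0],
    [0,0,0],
    [0,0,0],
    [0,0,0],
    [0,0,0],
    [0,0,0]
  ],
  "grip": 0.3,
  "grip_force": 25
}}

```text
clock: 19.62
tool_pos: [0.4609, -0.3858, 0.0239]
eef_rot: [0.422, 0.906, 0.0, 0.0]
contact_force: [-0.2, 0.2, 2.1]
opening: 0.444
finger_force: 25.0
```

Request:
{"method": "servo_tool", "body": {
  "translation": [
    [0,0,-0.01],
    [0,0,-0.025],
    [0,0,-0.035],
    [0,0,-0.04],
    [0,0,-0.03],
    [0,0,0]
  ],
  "turn": [
    [0,0,0],
    [0,0,0],
    [0,0,0],
    [0,0,0],
    [0,0,0],
    [0,0,0]
  ]
}}

```text
clock: 20.38
tool_pos: [0.4619, -0.3867, 0.1662]
eef_rot: [0.422, 0.906, -0.0, 0.002]
contact_force: [0.0, 0.5, -0.7]
opening: 0.448
finger_force: 25.0
```

```bash
python3 plan.py .606 -.0677 .1 7.3 10
```

```text
t 20.4 pos [ 0.4619 -0.3867  0.1662] yaw 40.0 q7 1.06 open 0.448
10 rows of [0.023, 0.027, 0.0066] [0.0003, 0.0004, 0.0571]
```

Request:
{"method": "servo_tool", "body": {
  "translation": [
    [0.023,0.027,0],
    [0.023,0.027,0],
    [0.023,0.027,0],
    [0.023,0.027,0],
    [0.023,0.027,0.003],
    [0.023,0.027,0.009],
    [0.023,0.027,0.013],
    [0.023,0.027,0.014],
    [0.023,0.027,0.014],
    [0.023,0.027,0.013]
  ],
  "turn": [
    [0,0,0.057],
    [0,0,0.057],
    [0,0,0.057],
    [0,0,0.057],
    [0,0,0.057],
    [0,0,0.057],
    [0,0,0.057],
    [0,0,0.057],
    [0,0,0.057],
    [0,0,0.057]
  ]
}}

```text
clock: 21.62
tool_pos: [0.6036, -0.0655, 0.0958]
eef_rot: [0.661, 0.751, -0.001, -0.001]
contact_force: [0.7, 0.1, -0.8]
opening: 0.446
finger_force: 25.0
```

Request:
{"method": "servo_tool", "body": {
  "translation": [
    [0,0,0],
    [0,0,0]
  ],
  "turn": [
    [0,0,0],
    [0,0,0]
  ]
}}

```text
clock: 21.88
tool_pos: [0.603, -0.0674, 0.0967]
eef_rot: [0.66, 0.751, -0.001, -0.001]
contact_force: [-0.0, -0.3, -0.7]
opening: 0.446
finger_force: 25.0
```

```bash
python3 plan.py .606 -.0677 .033 7.3 8
```

```text
t 21.9 pos [ 0.603  -0.0674  0.0967] yaw 7.4 q7 0.14 open 0.446
8 rows of [-0.0001, 0.0004, 0.008] [-0.0003, 0.0001, 0.0002]
```

Request:
{"method": "servo_tool", "body": {
  "translation": [
    [0,0.001,0.012],
    [0,0.001,0.012],
    [0,0.001,0.012],
    [0,0,0.012],
    [0,0,0.008],
    [0,0,0.005],
    [0,0,0.003],
    [0,0,0]
  ],
  "turn": [
    [0,0,0],
    [0,0,0],
    [0,0,0],
    [0,0,0],
    [0,0,0],
    [0,0,0],
    [0,0,0],
    [0,0,0]
  ]
}}

```text
clock: 22.88
tool_pos: [0.6073, -0.0662, 0.0337]
eef_rot: [0.66, 0.751, 0.0, 0.0]
contact_force: [0.2, -0.0, -0.9]
opening: 0.449
finger_force: 25.0
```

Request:
{"method": "servo_tool", "body": {
  "translation": [
    [0,0,0.001],
    [0,0,0],
    [0,0,0]
  ],
  "turn": [
    [0,0,0],
    [0,0,0],
    [0,0,0]
  ]
}}

```text
clock: 23.25
tool_pos: [0.6074, -0.0662, 0.0329]
eef_rot: [0.66, 0.751, 0.0, 0.0]
contact_force: [-0.0, -0.0, -0.6]
opening: 0.449
finger_force: 25.0
```

Request:
{"method": "servo_tool", "body": {
  "translation": [
    [0,0,0.001],
    [0,0,0.0005],
    [0,0,0],
    [0,0,0]
  ],
  "turn": [
    [0,0,0],
    [0,0,0],
    [0,0,0],
    [0,0,0]
  ]
}}

```text
clock: 23.75
tool_pos: [0.6074, -0.0662, 0.0318]
eef_rot: [0.66, 0.751, 0.0, 0.0]
contact_force: [-2.1, 0.9, 5.6]
opening: 0.442
finger_force: 25.0
```

Contact made, so I release and retract, then plan the transformer.

Request:
{"method": "servo_tool", "body": {
  "translation": [
    [0,0,0],
    [0,0,0],
    [0,0,0],
    [0,0,0]
  ],
  "turn": [
    [0,0,0],
    [0,0,0],
    [0,0,0],
    [0,0,0]
  ],
  "grip": 0.7
}}

```text
clock: 24.25
tool_pos: [0.6072, -0.0662, 0.0311]
eef_rot: [0.66, 0.751, -0.0, -0.0]
contact_force: [-0.4, -0.1, 0.1]
opening: 0.7
finger_force: 0.0
```

Request:
{"method": "servo_tool", "body": {
  "translation": [
    [0,0,-0.01],
    [0,0,-0.02],
    [0,0,-0.04],
    [0,0,-0.05],
    [0,0,-0.04],
    [0,0,0]
  ],
  "turn": [
    [0,0,0],
    [0,0,0],
    [0,0,0],
    [0,0,0],
    [0,0,0],
    [0,0,0]
  ]
}}

```text
clock: 25.0
tool_pos: [0.6098, -0.0666, 0.1962]
eef_rot: [0.66, 0.751, 0.003, 0.004]
contact_force: [-0.2, -0.7, -0.6]
opening: 0.699
finger_force: 0.0
```

```bash
python3 plan.py .5866 -.388 .12 -81 10
```

```text
t 25.0 pos [ 0.6098 -0.0666  0.1962] yaw 7.4 q7 0.14 open 0.699
10 rows of [-0.0314, 0.0168, 0.0077] [0.0008, -0.0006, 0.1542]
```

Request:
{"method": "servo_tool", "body": {
  "translation": [
    [-0.031,0.017,0],
    [-0.031,0.017,0],
    [-0.031,0.017,0.002],
    [-0.031,0.017,0.005],
    [-0.031,0.017,0.01],
    [-0.031,0.017,0.012],
    [-0.032,0.017,0.012],
    [-0.032,0.017,0.012],
    [-0.032,0.017,0.012],
    [-0.032,0.016,0.012]
  ],
  "turn": [
    [0,0,0.154],
    [0,0,0.154],
    [0,0,0.154],
    [0,0,0.154],
    [0,0,0.154],
    [0,0,0.154],
    [0,0,0.154],
    [0,0,0.154],
    [0,0,0.154],
    [0,0,0.154]
  ],
  "grip": 0.9
}}

```text
clock: 26.25
tool_pos: [0.5826, -0.3874, 0.1134]
eef_rot: [0.997, 0.077, -0.0, -0.0]
contact_force: [1.0, -1.0, -0.3]
opening: 0.9
finger_force: 0.0
```

Request:
{"method": "servo_tool", "body": {
  "translation": [
    [0,0,0],
    [0,0,0]
  ],
  "turn": [
    [0,0,0],
    [0,0,0]
  ]
}}

```text
clock: 26.5
tool_pos: [0.5845, -0.3854, 0.1141]
eef_rot: [0.997, 0.081, 0.0, -0.001]
contact_force: [1.0, 0.0, -0.4]
opening: 0.902
finger_force: 0.0
```

Run:
```python
from plan import plan
from plant import optics
from h import *
plan(.5866,-.388,.012,-81,10)
s=optics.snapshot("wrist"); cv2.imwrite("pics/w4.png",s["img"][:,:,::-1])
P=cloud(s); k=(s["z_map"]>0)&(np.hypot(P[...,0]-.5866,P[...,1]+.388)<.04)
for a,b in((.033,.045),(.002,.045)):
    q=P[k&(P[...,2]>a)&(P[...,2]<b)]; print(len(q),cv2.minAreaRect(q[:,:2].astype(np.float32)))
```

```text
t 26.5 pos [ 0.5845 -0.3854  0.1141] yaw -80.7 q7 -0.59 open 0.902
10 rows of [0.0002, 0.0003, 0.0102] [-0.0001, -0.0001, 0.0005]
1292 ((0.585439920425415, -0.38860630989074707), (0.016560832038521767, 0.04195497930049896), 9.347189903259277)
2711 ((0.5853646397590637, -0.38858240842819214), (0.03624533489346504, 0.042026497423648834), 9.325345039367676)
```

View pics/w4.png

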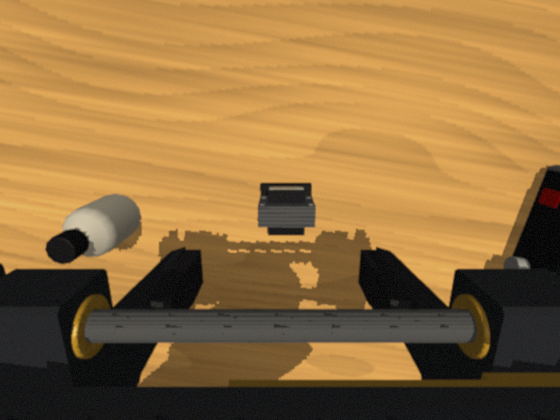

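The transformer (287,207) lies square between the fingers, core along the closing direction. The bottle (100,230) is clear.

Request:
{"method": "servo_tool", "body": {
  "translation": [
    [0,0.001,0.012],
    [0,0.001,0.012],
    [0,0.001,0.012],
    [0,0,0.012],
    [0,0,0.012],
    [0,0,0.012],
    [0,0,0.012],
    [0,0,0.01],
    [0,0,0.007],
    [0,0,0]
  ],
  "turn": [
    [0,0,0],
    [0,0,0],
    [0,0,0],
    [0,0,0],
    [0,0,0],
    [0,0,0],
    [0,0,0],
    [0,0,0],
    [0,0,0],
    [0,0,0]
  ]
}}

```text
clock: 27.8
tool_pos: [0.5838, -0.3894, 0.0126]
eef_rot: [0.997, 0.08, -0.0, -0.0]
contact_force: [-0.4, -0.4, -0.2]
opening: 0.897
finger_force: 0.0
```

Request:
{"method": "servo_tool", "body": {
  "translation": [
    [0,0,0],
    [0,0,0],
    [0,0,0],
    [0,0,0],
    [0,0,0],
    [0,0,0],
    [0,0,0]
  ],
  "turn": [
    [0,0,0],
    [0,0,0],
    [0,0,0],
    [0,0,0],
    [0,0,0],
    [0,0,0],
    [0,0,0]
  ],
  "grip": 0.3,
  "grip_force": 30
}}

```text
clock: 28.68
tool_pos: [0.5842, -0.3897, 0.0134]
eef_rot: [0.997, 0.08, 0.0, 0.0]
contact_force: [-0.5, 0.0, 1.8]
opening: 0.475
finger_force: 30.0
```

Request:
{"method": "servo_tool", "body": {
  "translation": [
    [0,0,-0.01],
    [0,0,-0.025],
    [0,0,-0.04],
    [0,0,-0.04],
    [0,0,-0.03],
    [0,0,0]
  ],
  "turn": [
    [0,0,0],
    [0,0,0],
    [0,0,0],
    [0,0,0],
    [0,0,0],
    [0,0,0]
  ]
}}

```text
clock: 29.42
tool_pos: [0.5857, -0.3913, 0.1625]
eef_rot: [0.997, 0.08, 0.003, 0.002]
contact_force: [-0.2, -1.1, -2.3]
opening: 0.474
finger_force: 30.0
```

```bash
python3 plan.py .514 -.0798 .1 7.3 10
```

```text
t 29.4 pos [ 0.5857 -0.3913  0.1625] yaw -80.9 q7 -0.6 open 0.474
10 rows of [0.0207, -0.0286, 0.0062] [0.0008, -0.0, -0.1538]
```

Request:
{"method": "servo_tool", "body": {
  "translation": [
    [0.021,-0.029,0],
    [0.021,-0.029,0],
    [0.021,-0.029,0],
    [0.021,-0.029,0],
    [0.021,-0.029,0],
    [0.021,-0.029,0],
    [0.021,-0.028,0],
    [0.02,-0.028,0.005],
    [0.02,-0.028,0.01],
    [0.02,-0.028,0.015]
  ],
  "turn": [
    [0,0,-0.154],
    [0,0,-0.154],
    [0,0,-0.154],
    [0,0,-0.154],
    [0,0,-0.154],
    [0,0,-0.154],
    [0,0,-0.154],
    [0,0,-0.154],
    [0,0,-0.154],
    [0,0,-0.152]
  ]
}}

```text
clock: 30.68
tool_pos: [0.5138, -0.0764, 0.1276]
eef_rot: [0.659, 0.753, 0.0, -0.0]
contact_force: [-0.1, 0.0, -2.5]
opening: 0.476
finger_force: 30.0
```

Request:
{"method": "servo_tool", "body": {
  "translation": [
    [0,0,0],
    [0,0,0]
  ],
  "turn": [
    [0,0,0],
    [0,0,0]
  ]
}}

```text
clock: 30.92
tool_pos: [0.5152, -0.0782, 0.128]
eef_rot: [0.661, 0.75, 0.0, 0.0]
contact_force: [0.4, -0.2, -1.8]
opening: 0.472
finger_force: 30.0
```

```bash
python3 plan.py .513 -.0798 .024 7.3 10
```

```text
t 30.9 pos [ 0.5152 -0.0782  0.128 ] yaw 7.2 q7 0.15 open 0.472
10 rows of [-0.0001, -0.0002, 0.0104] [0.0, 0.0, -0.0002]
```

Request:
{"method": "servo_tool", "body": {
  "translation": [
    [-0.001,-0.001,0.014],
    [-0.001,-0.001,0.014],
    [0,0,0.014],
    [0,0,0.014],
    [0,0,0.014],
    [0,0,0.013],
    [0,0,0.01],
    [0,0,0.007],
    [0,0,0.003],
    [0,0,0]
  ],
  "turn": [
    [0,0,0],
    [0,0,0],
    [0,0,0],
    [0,0,0],
    [0,0,0],
    [0,0,0],
    [0,0,0],
    [0,0,0],
    [0,0,0],
    [0,0,0]
  ]
}}

```text
clock: 32.17
tool_pos: [0.5131, -0.08, 0.0252]
eef_rot: [0.661, 0.751, 0.0, 0.0]
contact_force: [0.1, 0.7, -1.8]
opening: 0.475
finger_force: 30.0
```

Request:
{"method": "servo_tool", "body": {
  "translation": [
    [0,0,0.001],
    [0,0,0.001],
    [0,0,0],
    [0,0,0]
  ],
  "turn": [
    [0,0,0],
    [0,0,0],
    [0,0,0],
    [0,0,0]
  ]
}}

```text
clock: 32.67
tool_pos: [0.5131, -0.08, 0.0233]
eef_rot: [0.661, 0.751, 0.0, 0.0]
contact_force: [-0.1, -0.1, -1.7]
opening: 0.474
finger_force: 30.0
```

Request:
{"method": "servo_tool", "body": {
  "translation": [
    [0,0,0.001],
    [0,0,0.001],
    [0,0,0],
    [0,0,0]
  ],
  "turn": [
    [0,0,0],
    [0,0,0],
    [0,0,0],
    [0,0,0]
  ]
}}

```text
clock: 33.17
tool_pos: [0.513, -0.08, 0.0213]
eef_rot: [0.661, 0.751, 0.0, -0.0]
contact_force: [0.1, 0.5, 1.1]
opening: 0.477
finger_force: 30.0
```

Request:
{"method": "servo_tool", "body": {
  "translation": [
    [0,0,0.0005],
    [0,0,0],
    [0,0,0]
  ],
  "turn": [
    [0,0,0],
    [0,0,0],
    [0,0,0]
  ]
}}

```text
clock: 33.55
tool_pos: [0.5131, -0.08, 0.0213]
eef_rot: [0.661, 0.751, 0.0, 0.0]
contact_force: [-0.7, 0.5, 6.6]
opening: 0.476
finger_force: 30.0
```

Request:
{"method": "servo_tool", "body": {
  "translation": [
    [0,0,0],
    [0,0,0],
    [0,0,0],
    [0,0,0]
  ],
  "turn": [
    [0,0,0],
    [0,0,0],
    [0,0,0],
    [0,0,0]
  ],
  "grip": 0.65
}}

```text
clock: 34.05
tool_pos: [0.513, -0.08, 0.0206]
eef_rot: [0.661, 0.751, 0.0, -0.0]
contact_force: [-0.2, 0.3, -0.8]
opening: 0.651
finger_force: 0.0
```

Request:
{"method": "servo_tool", "body": {
  "translation": [
    [0,0,-0.01],
    [0,0,-0.02],
    [0,0,-0.04],
    [0,0,-0.05],
    [0,0,-0.05],
    [0.05,0,-0.03],
    [0.05,0,0],
    [0.05,0,0],
    [0.05,0,0],
    [0.05,0,0]
  ],
  "turn": [
    [0,0,0],
    [0,0,0],
    [0,0,0],
    [0,0,0],
    [0,0,0],
    [0,0,0],
    [0,0,0],
    [0,0,0],
    [0,0,0],
    [0,0,0]
  ]
}}

```text
clock: 35.3
tool_pos: [0.4809, 0.1694, 0.2215]
eef_rot: [0.661, 0.75, 0.0, 0.0]
contact_force: [1.1, 0.1, -0.1]
opening: 0.65
finger_force: 0.0
```

Run:
```python
from plant import optics
from h import *
T={"long":(.594,.0247),"round":(.606,-.0677),"square":(.502,.0126),"small":(.5135,-.0798)}
for n in("top","scene"):
    s=optics.snapshot(n); P=cloud(s)
    for k,t in T.items():
        q=P[(s["z_map"]>0)&(P[...,2]>.024)&(np.hypot(*(P[...,:2]-t).transpose(2,0,1))<.05)]
        if len(q)<5: print(n,k,len(q)); continue
        h=np.percentile(q[:,2],95); c=cv2.minAreaRect(q[q[:,2]>h-.01][:,:2].astype(np.float32)); print(n,k,"top z",h.round(4),"off mm",np.round((np.array(c[0])-t)*1000,1),np.round(c[1],3),round(c[2],1))
    c=s["img"][150:250,230:350] if n=="top" else s["img"][150:300,190:350]
    cv2.imwrite(f"pics/{n}9.png",cv2.resize(c,None,fx=4,fy=4,interpolation=cv2.INTER_CUBIC)[:,:,::-1])
```

```text
top long top z 0.0418 off mm [2.5 2.7] [0.066 0.034] 7.5
top round top z 0.0673 off mm [0.4 0.5] [0.038 0.037] 2.0
top square top z 0.0363 off mm [-0.7 -1.2] [0.06  0.061] 7.8
top small top z 0.0484 off mm [-1.8  5.1] [0.041 0.033] 32.0
scene long top z 0.0399 off mm [2.8 1.9] [0.07  0.034] 7.1
scene round top z 0.067 off mm [ 1.4 -0.4] [0.038 0.039] 1.2
scene square top z 0.0353 off mm [-0.4 -0.7] [0.064 0.062] 7.4
scene small top z 0.0482 off mm [-0.4  5.5] [0.033 0.044] 88.6
```

View pics/scene9.png

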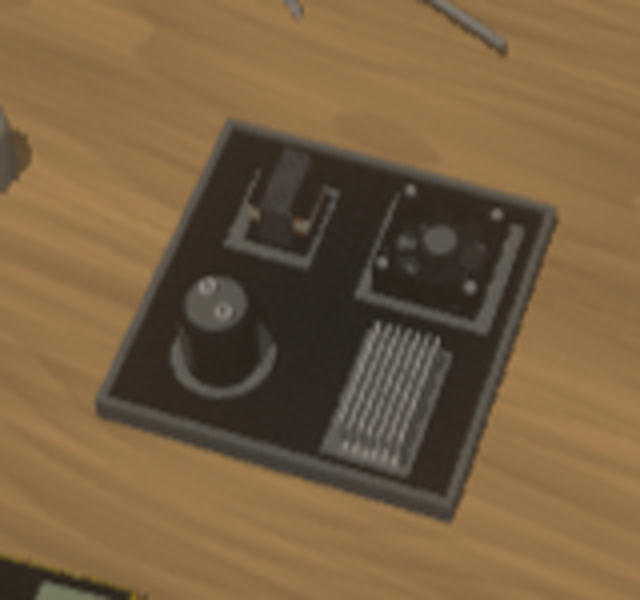

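The scene view shows all four parts upright and flat in their recesses: transformer (280,205), fan (440,240), capacitor (220,335), heatsink (390,395). Measured offsets are at most about 6 mm, so I hand in.

```bash
python3 -c "
from plant import r
print(r.finish_job())"
```

```text
the job is handed in; nothing more can be done
None
```

The job is handed in at about 35 s of the 106 s: fat capacitor, fan, long heatsink and transformer each stand upright in their own recess, within about 6 mm of centre by the final camera check; I never touched the slim capacitor or short heatsink, but did not re-measure their positions at the end, and the hand-in returned no verdict.

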